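# Close the back of a small picture frame and show the picture to the desk camera

## Task

The small picture frame lies face down on the grey work pad and its backing board has come up at the spring-clip end: leave the frame lying there and press the board down until it snaps in level under the clip. Then pick the frame up and show the picture to the desk camera: centred and square in front of the lens, 16 cm from it, with the clip end of the frame upward in the camera's view. Finish while still holding it there steadily; do not touch the camera, and leave the other goods where they are.

Things in the scene. Friction and masses are not known exactly. Their poses are not given: they have to be found in the camera images.
- frame: dark wooden picture frame, 150 (x) x 120 (y) x 26 (z) mm, 0.17 kg, face down. Origin: centre of its face (underneath at the start); x points to the top of the picture (rail with the spring clip), z out of the back. Rails 14 mm wide; inside, each stands free from the seated board (z = 12 mm) up to z = 26 mm. Two cleats, 3 mm proud, 14 mm long, inside the bottom rail at y = -32 and 32 mm
- back: brown backing board in the frame, 121 x 90 x 4 mm, 60 g, loose. Origin: centre of its underside; axes as the frame's when home. At the start its lower edge is home under the cleats, its upper edge lies on the clip, 14 mm too high. Pressed down near the upper edge (about 5 N or more) it snaps past the clip and lies level, underside at frame z = 8 mm, held by clip and cleats
- back_top (a point): point on the outer (upper) side of the backing board, on its centre line, 25 mm from the upper edge (frame x = 35 mm): a good place to press, with the fingers clear of the clip's nose (from frame x = 57 mm) and the top rail (from 61 mm). 12 mm above the frame's face when the board is home, about 23 mm at the start
- bottom_rail (a point): middle of the bottom rail's back edge: frame x = -68 mm, y = 0, z = 26 mm. A good place to grip across the rail (along the frame's x)
- top_rail (a point): middle of the top rail's back edge: frame x = +68 mm, y = 0, z = 26 mm; on it sits the steel plate of the spring clip
- mat: grey work pad under the frame, 172 x 142 x 3 mm, fixed; origin: centre of its underside
- clip (a joint): spring clip: a rounded steel nose 28 mm wide in the middle of the top rail's inside, 17 mm above the frame's face. 0 = sprung out (standing 4 mm into the opening), grows to 0.005 m as it is pushed back into the rail; it springs back by itself
- camera_head: black desk camera, fixed, lens 125 mm above the table, on a round foot 96 mm across. Origin: front centre of the lens. z: out along the line of sight, 35 degrees from straight up, leaning towards the robot's side; x: up in the camera's view (away from the robot and upward); y: sideways, level. The frame is held right when its x, y, z run the same ways as these
- view_point (a point): point on the line of sight, 160 mm in front of the lens: here the centre of the frame's face (the origin of frame) must be held
- card_file: wooden card box, 106 x 135 x 85 mm, bystander, loose; origin: centre of its underside
- tag_pack: pale pink pack of tags, 88 x 62 x 14 mm, bystander, loose; origin: centre of its underside
- gold_cup: ochre cup, 67 mm across, 58 mm high, bystander, loose; origin: centre of its underside
- card_deck: blue card deck in a box, 66 x 98 x 30 mm, bystander, loose; origin: centre of its underside
- notebook_rack: fixed wire rack with three workbooks between the frame and the camera, about x 0.38 to 0.69, y -0.09 to 0.23 m; the books' tops are 0.22 m above the table: carry the frame over or round them
- acrylic_lectern: fixed clear sloping stand beyond the frame, nearest corner at about x 0.58 m, up to 0.16 m high, about y 0.18 to 0.49 m: keep the gripper's body clear of it when pressing the far end of the board

How it is judged:
On the way:
1. the backing board lies level in the frame under the sprung-out clip while the frame lies on the pad (z of back_top in the frame of frame below 0.0145 m and angle between the z axis of back and the z axis of frame, either way round below 0.03 rad and value of joint clip below 0.0015 m and height (world z) of frame below 0.012 m and angle between frame's own z axis and vertical below 0.08 rad), for 0.2 s.
At the end, for the whole second after the job is handed in: held still in the air by the gripper alone: centre of the frame's face within 25 mm of the point 160 mm in front of the lens, face to the camera and square to it within 12 degrees, clip end up in its view within 12 degrees, backing board still level under the clip (distance between frame and view_point below 0.025 m and angle between the z axis of frame and the z axis of camera_head, either way round below 0.21 rad and angle between the x axis of frame and the x axis of camera_head, either way round below 0.21 rad and angle between frame's own z axis and vertical below 1.2 rad and x of top_rail in the frame of camera_head above 0.03 m and z of back_top in the frame of frame below 0.0145 m and angle between the z axis of back and the z axis of frame, either way round below 0.03 rad and contact force between the fingers and frame above 1 N and contact force between frame and camera below 0.1 N and linear speed of frame below 0.03 m/s and angular speed of frame below 0.15 rad/s); the arm keeps its last pose, push and grip.
It fails at once if the camera is touched by the robot or the frame (contact force between any of the arm, the fingers, frame and camera above 1 N).
It fails at once if a bystander is moved by more than 2 cm (distance of any of card_file, tag_pack, gold_cup, card_deck from where it was at the start of the episode above 0.02 m).
It also fails if it takes over 58 s, if anything falls off the work surface, if the arm or the gripper's body presses on something with over 40 N, if the wrist force passes 120 N, or if a joint passes its speed limit or range.

## Robot

A 7-joint arm with a two-finger parallel gripper is mounted at the origin on a cart in front of the work surface, level with it; the furniture and walls round the work are solid. World frame = base frame: x ahead of the robot, y to its left, z up, the work surface at z = 0. Lengths are in m, angles in rad, forces in N, time in s.
With the tool pointing down it reaches from about 0.4 to 0.85 m from the base axis. Payload 4.4 kg.
Tool frame: the origin (TCP) lies at the centre of the arm's flange, where the gripper is bolted on; the fingertips stand 199 mm ahead of it and the grasp point (between the pads) lies 180 mm ahead of it (bot.tip_extent is the distance from the TCP to the fingertips, in m); z points along the fingers, y is the direction in which the jaws open and shut (so a half turn about z gives the same grasp; the last joint's range is limited). The gripper opens to 94 mm and grips with 3 to 60 N. Pads are 16 mm wide; open, the fingers measure 119 mm over their backs; the gripper's body (75 mm by 177 mm) begins 78 mm behind the grasp point.
Start: joints at [-1.399, 0.628, 0.038, 1.517, -0.027, 0.996, -0.02], TCP at [0.153, 0.632, 0.405] pointing down, gripper open.
Joint ranges: [-3.06, 3.06], [-0.37, 2.12], [-1.25, 1.32], [0.18, 2.47], [-1.1, 4.24], [0.23, 1.98], [-2.94, 2.94]. Speed limits (rad/s): [2.57, 2.57, 3.14, 3.14, 3.14, 3.14, 3.14].

## Interface

Orientations are given as a unit quaternion [w, x, y, z].
In Python, from plant import bot gives the robot as it stands. Calls block until the motion is done:
- bot.move_ptp(position, orientation): joint-space move of the TCP to a pose.
- bot.move_l(position, max_speed=0.15, attitude=None, contact_N=None): straight line of the TCP; attitude=None keeps the orientation; max_speed is the mean speed in m/s. With contact_N (N) it stops when the force on the tool has changed by that much, and returns True; else False.
- bot.set_joints(angles): joint-space move.
- bot.grip(opening): finger opening in m; the grip force is fixed at half the most; returns when the fingers have stopped.
- bot.dwell(seconds).
- bot.solve_ik(position, orientation): joint angles nearest the present ones, or None.
- bot.get_image(name): name is "scene" or "top" or "wrist"; returns a dict with "frame" (420x560x3 uint8, red, green, blue), "mtx" (3x3 intrinsics, pixels), "k1" (the pictures are not rectified: a ray, as slopes to the right and down, at radius r is drawn at 1 + k1 r^2 times it, then the intrinsics apply), "pose" (4x4, takes a point from camera to world coordinates); the wrist camera has in their place "mount" (4x4, takes a point from camera to tool coordinates, whose origin is the TCP and whose axes are the flange's). Camera axes: x right, y down, z forward; pixel columns grow to the right and rows downward; lengths in m; the calibration is good to about 2 mm. A picture is of the moment at which its call begins: read the wrist's pose just before it. There is no depth.
A pose or a line that the arm cannot do raises bot.PlanningError and nothing moves.
- bot.finish_job(): hands the job in, once; it reports no verdict.
Trained networks look in the newest picture that a camera, given by its name, has taken for a name from the list of things; names that differ only in an ending like _2 or _b are one class to them, and where a whole thing is asked for, a point or a joint stands for the part that bears it (a point fixed in the world has none). Each returns a list of dicts, best first, with "conf" (0 to 1); they miss things now and then, are a little off and sometimes report something else, mostly with a low value. They report only what shows in the picture. A call takes as long as a camera call.
- bot.spot_in(camera, target): "box" ([left, top, right, bottom] in pixels, round what is visible of it).
Readings, each from a call of its own:
- bot.read_clock(): time.
- bot.read_qpos(): joint angles.
- bot.read_joint_vel(): joint speeds.
- bot.read_effort(): joint torques, N m.
- bot.read_tool_pos(): TCP position.
- bot.read_tool_rot(): TCP orientation.
- bot.read_force(): force on the tool from outside, world axes, zero at the start.
- bot.read_torque(): the same for the moment, N m.
- bot.read_finger_gap(): finger opening in m.
Only numpy, scipy, OpenCV 4.12 (cv2) and the standard library are available. Lean on these libraries where they do the work, as an engineer would, in place of code of your own. Each camera call takes 0.05 s, during which the arm holds its last target. There are 200 camera calls.

## Working session

There is one attempt and no reset: what is moved stays moved. The work goes in short steps, each a Python script; the robot and the scene stay as the last script left them, time stands still between calls to the robot, and variables do not carry over. Pictures are saved under pics/ and viewed, about 8 in all and at most 12, crops included, and the job is handed in when it is done.

```bash
ls && mkdir -p pics
python3 - <<'E'
from plant import bot
import cv2, numpy as np
for c in ["scene","top"]:
    d=bot.get_image(c)
    cv2.imwrite(f"pics/{c}0.png",d["frame"][:,:,::-1])
    print(c,d["mtx"].tolist(),d["k1"],np.round(d["pose"],4).tolist())
    for t in ["frame","back","mat","camera_head","top_rail","card_file","tag_pack","gold_cup","card_deck"]:
        r=bot.spot_in(c,t); print(t,[(np.round(x["box"],1).tolist(),round(x["conf"],2)) for x in r[:2]])
print(bot.read_clock(),bot.read_tool_rot())
E
```

```text
pics
scene [[472.65653006879904, 0.0, 272.8318118559897], [0.0, 472.65653006879904, 203.28895154266468], [0.0, 0.0, 1.0]] -0.12564063544644605 [[0.9345, 0.2811, -0.2185, 0.9372], [0.3558, -0.715, 0.6019, -1.1177], [0.013, -0.6402, -0.7681, 1.4731], [0.0, 0.0, 0.0, 1.0]]
frame [([266.3, 136.8, 300.7, 152.9], 0.54)]
back [([270.4, 140.0, 295.4, 153.2], 0.8)]
mat [([261.2, 139.2, 264.4, 156.1], 0.47)]
camera_head [([237.2, 280.6, 258.3, 303.3], 0.66)]
top_rail [([261.9, 137.4, 299.7, 155.8], 0.69)]
card_file [([211.0, 221.9, 246.3, 266.3], 0.57), ([260.7, 138.6, 265.9, 147.4], 0.38)]
tag_pack [([210.4, 215.4, 235.0, 229.5], 0.7)]
gold_cup [([177.8, 297.6, 195.9, 320.0], 0.86)]
card_deck [([191.0, 322.7, 218.4, 353.9], 0.76)]
top [[478.54477604630785, 0.0, 280.1014640223654], [0.0, 478.54477604630785, 208.8004989360059], [0.0, 0.0, 1.0]] 0.012967644705279013 [[-0.4186, -0.8373, 0.3516, -0.1456], [-0.9081, 0.3842, -0.1663, 0.2266], [0.0042, -0.3889, -0.9213, 2.0008], [0.0, 0.0, 0.0, 1.0]]
frame [([173.5, 264.9, 217.3, 309.9], 0.7)]
back [([177.1, 269.6, 212.3, 302.7], 0.67)]
mat [([169.7, 282.4, 223.0, 310.6], 0.74)]
camera_head [([335.8, 167.6, 348.7, 182.2], 0.72)]
top_rail [([174.3, 267.0, 217.8, 308.8], 0.69)]
card_file [([297.0, 210.4, 337.2, 251.5], 0.56)]
tag_pack [([291.6, 240.4, 315.9, 267.5], 0.59), ([177.4, 268.8, 211.0, 301.8], 0.17)]
gold_cup [([369.7, 199.7, 386.7, 216.2], 0.68)]
card_deck [([368.0, 175.1, 389.9, 198.2], 0.68)]
1.0 [-1.80987704e-05  1.18613573e-01  9.92940492e-01 -2.33884933e-06]
```

```bash
cat > h.py <<'E'
from plant import bot
import cv2, numpy as np
from scipy.spatial.transform import Rotation as R
def unproj(d,uv,z,pose=None):
    P=d["pose"] if pose is None else pose; K=d["mtx"]
    uv=np.atleast_2d(np.array(uv,float)); out=[]
    x=cv2.undistortPoints(uv[:,None],np.array(K),np.array([d["k1"],0,0,0,0.]))[:,0]
    r=np.c_[x,np.ones(len(x))]@P[:3,:3].T
    return P[:3,3]+r*((z-P[2,3])/r[:,2])[:,None]
def proj(d,p,pose=None):
    P=d["pose"] if pose is None else pose; T=np.linalg.inv(P)
    p=np.atleast_2d(np.array(p,float))
    return cv2.projectPoints(p,cv2.Rodrigues(T[:3,:3])[0],T[:3,3],np.array(d["mtx"]),np.array([d["k1"],0,0,0,0.]))[0][:,0]
def q2R(q): return R.from_quat(np.asarray(q),scalar_first=True)
def R2q(r): return r.as_quat(scalar_first=True)
def tool():
    T=np.eye(4); T[:3,3]=bot.read_tool_pos(); T[:3,:3]=q2R(bot.read_tool_rot()).as_matrix(); return T
def wrist():
    T=tool(); d=bot.get_image("wrist"); d["pose"]=T@d["mount"]; return d
E
python3 - <<'E'
import cv2, numpy as np
from h import *
a=cv2.imread("pics/scene0.png");b=cv2.imread("pics/top0.png")
c=np.hstack([cv2.resize(a[110:370,130:330],(400,520)),cv2.resize(b[140:340,160:400][:,:],(400,333)).copy() if 0 else cv2.resize(b[100:360,165:365],(400,520))])
cv2.imwrite("pics/c0.png",c)
d=bot.get_image("top");s=bot.get_image("scene")
def ctr(b): return [(b[0]+b[2])/2,(b[1]+b[3])/2]
for n,bt,bs,z in [("frame",[173.5,264.9,217.3,309.9],[266.3,136.8,300.7,152.9],.02),("cam",[335.8,167.6,348.7,182.2],[237.2,280.6,258.3,303.3],.12),("file",[297,210.4,337.2,251.5],[211,221.9,246.3,266.3],.04),("tag",[291.6,240.4,315.9,267.5],[210.4,215.4,235,229.5],.01),("cup",[369.7,199.7,386.7,216.2],[177.8,297.6,195.9,320],.03),("deck",[368,175.1,389.9,198.2],[191,322.7,218.4,353.9],.015)]:
    print(n,np.round(unproj(d,ctr(bt),z),3),np.round(unproj(s,ctr(bs),z),3))
# triangulate cam
E
```

```text
frame [[0.433 0.342 0.02 ]] [[0.447 0.357 0.02 ]]
cam [[ 0.605 -0.429  0.12 ]] [[ 0.61  -0.436  0.12 ]]
file [[ 0.44 -0.23  0.04]] [[ 0.448 -0.237  0.04 ]]
tag [[ 0.378 -0.137  0.01 ]] [[ 0.374 -0.134  0.01 ]]
cup [[ 0.427 -0.53   0.03 ]] [[ 0.422 -0.526  0.03 ]]
deck [[ 0.523 -0.591  0.015]] [[ 0.52  -0.594  0.015]]
```

View pics/c0.png

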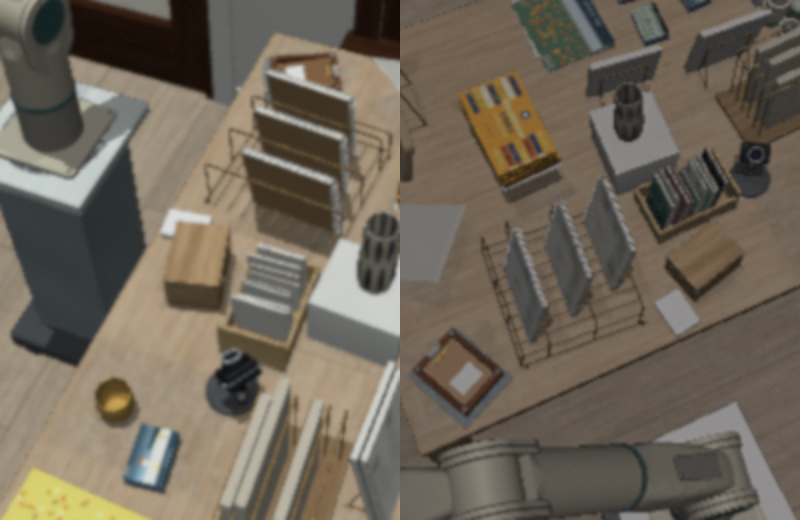

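The picture shows the frame on its pad at about (195,286) in the top view, with a pale clip plate near (181,276). The camera, on its foot, is at about (342,175) in the top view. Next I'll take a wrist view from above the frame.

Run:
```python
from h import *
d=wrist(); M=d["mount"]; print(np.round(M,3).tolist(), d["mtx"][0][0])
q=bot.read_tool_rot(); Rm=q2R(q).as_matrix()
# aim the camera's optical axis at frame centre
f=np.array([.44,.35,.02]); z=.42
c=Rm@M[:3,3]; v=Rm@M[:3,2]
h=z+c[2]-f[2]; p=f-v*(h/-v[2])-c; p[2]=z
print(p)
bot.move_ptp(p,q)
d=wrist(); cv2.imwrite("pics/w1.png",d["frame"][:,:,::-1])
for t in ["frame","back","mat","top_rail","clip"]:
    print(t,[(np.round(x["box"],1).tolist(),round(x["conf"],2)) for x in bot.spot_in("wrist",t)[:2]])
np.savez("w1.npz",pose=d["pose"],mtx=d["mtx"],k1=d["k1"])
print(bot.read_clock())
```

```text
[[0.001, -0.969, -0.248, 0.072], [1.0, 0.001, 0.0, 0.0], [0.0, -0.248, 0.969, 0.021], [0.0, 0.0, 0.0, 1.0]] 309.016319743951
[0.41526103 0.35544884 0.42      ]
frame [([200.5, 138.5, 345.1, 286.4], 0.62)]
back [([217.3, 155.6, 328.7, 267.6], 0.59)]
mat [([194.6, 116.0, 351.7, 226.8], 0.91)]
top_rail [([199.3, 138.0, 348.4, 284.6], 0.92)]
clip []
2.8667
```

View pics/w1.png

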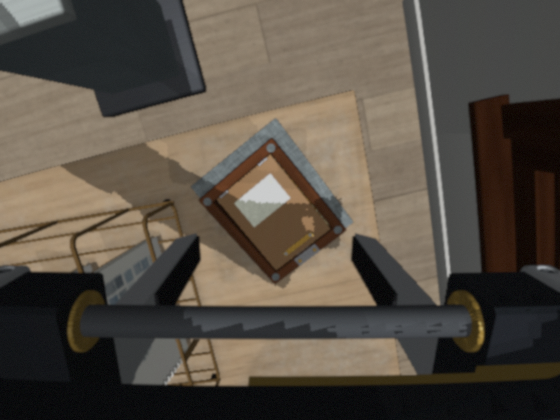

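The frame shows with corners near (270,138), (345,230), (275,284) and (200,200). The grey clip plate is at (307,254), so the clip rail is at the lower right. I'll zoom in and fit the pose.

Run:
```python
from h import *
from scipy.optimize import least_squares
z=np.load("w1.npz"); d={k:z[k] for k in z}; d["k1"]=float(d["k1"])
im=cv2.imread("pics/w1.png")
# rough corners of outer back edge at world z ~ .029
uv=np.array([[270,138],[347,230],[275,284],[198,200]],float)
X=unproj(d,uv,.029)
print(np.round(X,3), [round(np.linalg.norm(X[i]-X[(i+1)%4]),3) for i in range(4)])
c=X.mean(0); ax=(X[1]+X[2]-X[0]-X[3])[:2]; th=np.arctan2(ax[1],ax[0])
def model(x,y,th,pts):
    r=R.from_euler('z',th).as_matrix(); return pts@r.T+[x,y,.003]
best=None
# rails are redder/darker: maximise separation between rail ring and mat ring/board ring
hsv=cv2.cvtColor(im,cv2.COLOR_BGR2LAB).astype(float)
def ring(hx,hy,z,n=40):
    t=np.linspace(-.95,.95,n); return np.array([[hx,hy*a,z] for a in t]+[[-hx,hy*a,z] for a in t]+[[hx*a,hy,z] for a in t]+[[hx*a,-hy,z] for a in t])
rail=np.vstack([ring(.068,.053,.026),ring(.072,.057,.026),ring(.064,.049,.026)])
L=cv2.GaussianBlur(im,(0,0),.7).astype(np.float32)
def samp(P): 
    u=proj(d,P).astype(np.float32); return cv2.remap(L,u[:,:1],u[:,1:],cv2.INTER_LINEAR)[:,0]
# outer silhouette only : inside = rail, outside = 4mm out
inn=ring(.0725,.0575,.026); out=ring(.0785,.0635,.024)
def cost(p):
    a=samp(model(*p,inn)); b=samp(model(*p,out)); 
    i2=samp(model(*p,ring(.063,.048,.026)))
    v=lambda q:q.mean(1)
    return -(np.clip(v(b)-v(a),-40,40)).mean()
from scipy.optimize import differential_evolution as DE
r=DE(cost,[(c[0]-.012,c[0]+.012),(c[1]-.012,c[1]+.012),(th-.12,th+.12)],seed=1,maxiter=60)
print("init",c,th,"fit",r.x,r.fun)
big=cv2.resize(im[110:310,170:380],None,fx=3.5,fy=3.5,interpolation=cv2.INTER_CUBIC)
for p,col in [(r.x,(0,255,0)),((c[0],c[1],th),(255,255,0))]:
    for hx,hy in [(.075,.06)]:
        P=model(*p,np.array([[hx,hy,.026],[hx,-hy,.026],[-hx,-hy,.026],[-hx,hy,.026]]))
        u=((proj(d,P)-[170,110]+.5)*3.5).astype(int); cv2.polylines(big,[u],True,col,1)
    u=((proj(d,model(*p,np.array([[.068,0,.026],[-.068,0,.026],[.035,0,.023]])))-[170,110]+.5)*3.5).astype(int)
    for q in u: cv2.circle(big,tuple(map(int,q)),4,col,1)
cv2.imwrite("pics/w1z.png",big)
```

```text
[[0.354 0.366 0.029]
 [0.487 0.433 0.029]
 [0.538 0.327 0.029]
 [0.405 0.262 0.029]] [np.float64(0.149), np.float64(0.118), np.float64(0.148), np.float64(0.116)]
init [0.44600574 0.34712332 0.029     ] 0.46513134649390386 fit [0.4450019  0.3470523  0.45559683] -39.08599853515625
```

View pics/w1z.png

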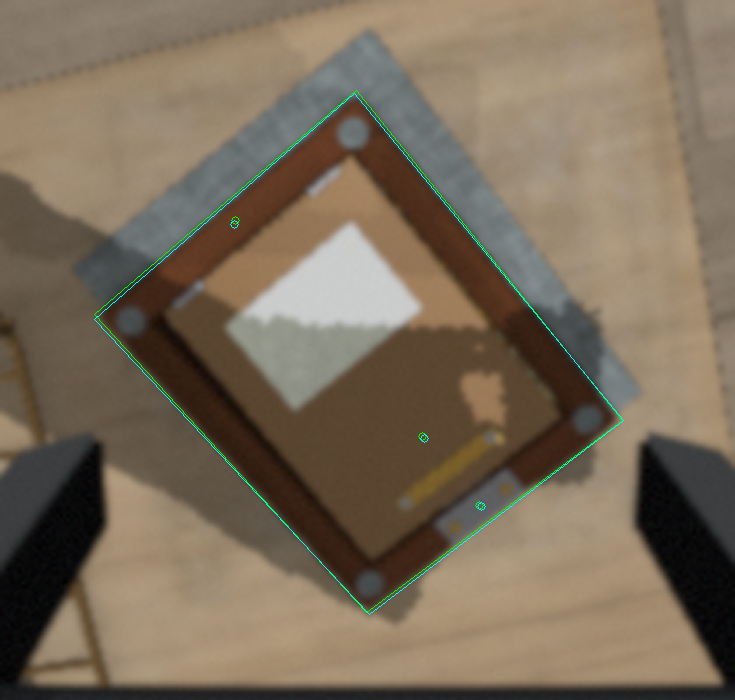

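The fit agrees with the picture: frame at (0.445, 0.347), yaw 0.456 rad, clip at the far end. The sizes check out at 149 x 117 mm. Now I'll press.

```bash
cat >> h.py <<'E'
F=np.array([.445,.347,.003]); TH=.457
RF=R.from_euler('z',TH)
def fw(p): return F+RF.apply(p)
def down(yaxis,flip=1):  # tool z down, tool y along given world dir
    y=np.array(yaxis,float)*flip; y/=np.linalg.norm(y); z=np.array([0,0,-1.]); return R.from_matrix(np.c_[np.cross(y,z),y,z])
E
python3 - <<'E'
from h import *
t=bot.tip_extent; print(t)
P=fw([.035,0,0]); q0=bot.read_qpos()
best=None
for f in (1,-1):
    q=R2q(down(RF.apply([0,1,0]),f)); s=bot.solve_ik([P[0],P[1],.10+t],q)
    print(f,None if s is None else np.round(s,2))
    if s is not None and (best is None or np.abs(s-q0).max()<best[0]): best=(np.abs(s-q0).max(),q)
q=best[1]
bot.grip(0); bot.move_ptp([P[0],P[1],.10+t],q)
bot.move_l([P[0],P[1],.035+t],.15)
f0=bot.read_force()
hit=bot.move_l([P[0],P[1],.008+t],.02,contact_N=22)
print("hit",hit,"tip z",bot.read_tool_pos()[2]-t,"dF",bot.read_force()-f0, bot.read_clock())
bot.dwell(.3); print(bot.read_tool_pos()[2]-t, bot.read_force()-f0)
bot.move_l([P[0],P[1],.15+t],.15)
# back up for a look
d=wrist(); T=tool(); M=d["mount"]; Rm=T[:3,:3]
c=Rm@M[:3,3]; v=Rm@M[:3,2]; f=fw([0.02,0,.02]); z=.36
h=z+c[2]-f[2]; p=f-v*(h/-v[2])-c; p[2]=z; print(p)
try: bot.move_l(p,.2)
except bot.PlanningError as e: print(e)
d=wrist(); im=d["frame"][:,:,::-1].copy()
for X in [[.075,.06,.026],[.075,-.06,.026],[-.075,-.06,.026],[-.075,.06,.026]]:
    u=proj(d,fw(X))[0]; cv2.circle(im,tuple(np.int32(u)),2,(0,255,0),1)
cv2.imwrite("pics/w2.png",im); print(bot.read_clock())
E
```

```text
0.1992
1 [-0.64  0.69 -0.1   1.76  0.1   0.7   1.24]
-1 [-1.08  0.78  0.64  1.77 -0.62  0.8  -1.24]
hit True tip z 0.015323917465817294 dF [ 0.1685242  -0.89829678  7.54809247] 6.4833
0.015346058914853633 [-0.94433441 -0.86985208  6.61209364]
[0.45542456 0.35210841 0.36      ]
8.2083
```

View pics/w2.png

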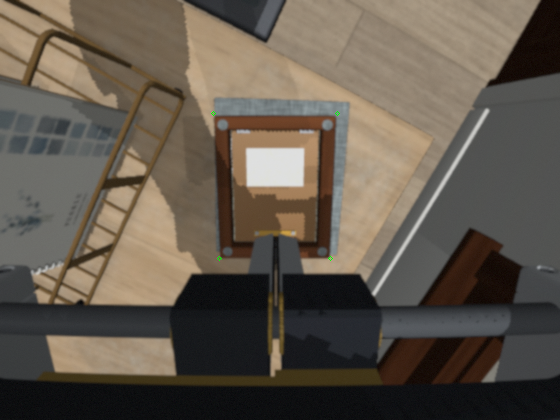

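The press stopped at tip z = 0.0153, against 0.015 expected for a seated board, so it looks home. I'll open the fingers, refit the frame pose and check the clip end.

```bash
cat > fit.py <<'E'
from h import *
from scipy.optimize import differential_evolution as DE
def ring(hx,hy,z,n=40):
    t=np.linspace(-.95,.95,n); return np.array([[hx,hy*a,z] for a in t]+[[-hx,hy*a,z] for a in t]+[[hx*a,hy,z] for a in t]+[[hx*a,-hy,z] for a in t])
def fit(d,im,x0):
    L=cv2.GaussianBlur(im,(0,0),.7).astype(np.float32)
    m=lambda p,P: R.from_euler('z',p[2]).apply(P)+[p[0],p[1],.003]
    def s(P): u=proj(d,P).astype(np.float32); return cv2.remap(L,u[:,:1],u[:,1:],cv2.INTER_LINEAR)[:,0].mean(1)
    a,b=ring(.0725,.0575,.026),ring(.0785,.0635,.024)
    c=lambda p: -np.clip(s(m(p,b))-s(m(p,a)),-40,40).mean()
    r=DE(c,[(x0[i]-w,x0[i]+w) for i,w in enumerate((.012,.012,.1))],seed=1,maxiter=60); return r.x,r.fun
E
python3 - <<'E'
from fit import *
bot.grip(.094)
d=wrist(); im=d["frame"][:,:,::-1].copy()
x,f=fit(d,im,[*F[:2],TH]); print(x,f)
for t in ["clip","back"]: print(t,bot.spot_in("wrist",t)[:1])
P=R.from_euler('z',x[2]).apply(np.array([[.075,.06,.026],[.075,-.06,.026],[-.075,-.06,.026],[-.075,.06,.026]]))+[x[0],x[1],.003]
u=proj(d,P); lo=np.maximum(u.min(0)-15,0).astype(int); hi=(u.max(0)+15).astype(int)
big=cv2.resize(im[lo[1]:hi[1],lo[0]:hi[0]],None,fx=3.4,fy=3.4,interpolation=cv2.INTER_CUBIC)
cv2.polylines(big,[np.int32((u-lo+.5)*3.4)],True,(0,255,0),1)
cv2.imwrite("pics/w3z.png",big); print(big.shape)
E
```

```text
[0.44504308 0.34676343 0.45603016] -36.59660720825195
clip [{'box': [262.6, 238.1, 287.2, 245.5], 'conf': 0.58}]
back [{'box': [214.2, 114.2, 337.1, 260.0], 'conf': 0.7}]
(595, 524, 3)
```

View pics/w3z.png

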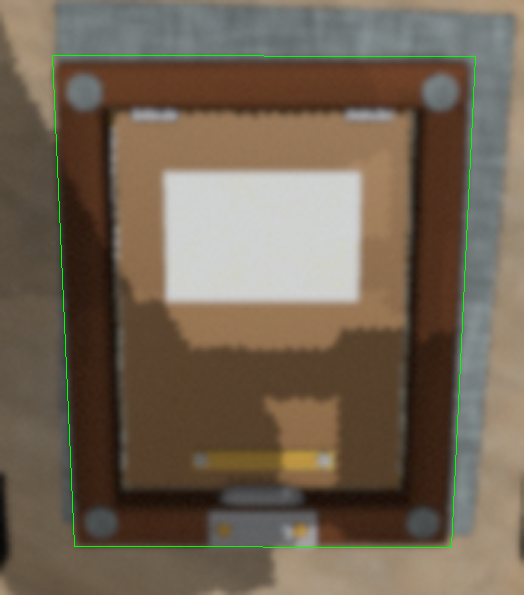

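The clip nose now shows over the board's edge, so the board is under it. The frame hasn't moved. Now I'll look at the desk camera.

Run:
```python
from h import *
p=bot.read_tool_pos(); bot.move_l([p[0],p[1],.5],.25)
d=wrist(); M=d["mount"]
C=np.array([.607,-.432,.08])
# look from robot's side, tilted ~20 deg: tool z tilted
az=np.arctan2(C[1],C[0]); best=None
h=np.array([np.cos(az),np.sin(az),0]); s=np.array([-h[1],h[0],0])
for tilt in (0.35,0.2,0):
  for f in (1,-1):
   for yax in (h,s):
    z=np.sin(tilt)*h+np.array([0,0,-np.cos(tilt)])
    y=f*yax; y=y-z*(y@z); y/=np.linalg.norm(y)
    Rt=np.c_[np.cross(y,z),y,z]
    v=Rt@M[:3,2]; pos=C-.36*v-Rt@M[:3,3]
    if pos[2]<.40: continue
    j=bot.solve_ik(pos,R2q(R.from_matrix(Rt)))
    if j is None: continue
    cst=np.abs(j-bot.read_qpos()).max()
    print(tilt,f,np.round(pos,3),np.round(j,2),round(cst,2))
    if best is None or cst<best[0]: best=(cst,j)
bot.set_joints(best[1])
d=wrist(); im=d["frame"][:,:,::-1]; cv2.imwrite("pics/w4.png",im)
np.savez("w4.npz",pose=d["pose"],mtx=d["mtx"],k1=d["k1"])
print([(np.round(x["box"],1).tolist(),round(x["conf"],2)) for x in bot.spot_in("wrist","camera_head")[:2]],bot.read_clock())
```

```text
0.35 1 [ 0.514 -0.344  0.427] [-0.01  0.63  0.89  1.78 -0.81  0.71  0.65] 1.01
0.35 1 [ 0.49  -0.349  0.421] [ 0.3   0.49  0.4   1.82 -0.37  0.53  1.87] 0.92
0.35 -1 [ 0.494 -0.373  0.427] [ 0.94  0.52 -0.51  1.75  0.49  0.62  2.69] 1.57
0.35 -1 [ 0.518 -0.368  0.433] [-0.06  0.76  1.14  1.73 -1.03  0.91 -0.74] 2.01
0.2 1 [ 0.557 -0.375  0.442] [ 0.04  0.75  0.97  1.53 -0.76  1.03  0.55] 1.09
0.2 1 [ 0.533 -0.38   0.439] [ 0.27  0.6   0.5   1.58 -0.38  0.85  1.85] 0.9
0.2 -1 [ 0.537 -0.404  0.442] [ 0.9   0.62 -0.51  1.5   0.4   0.91  2.81] 1.54
0.2 -1 [ 0.562 -0.399  0.446] [ 0.03  0.86  1.14  1.48 -0.91  1.16 -0.91] 2.18
0 1 [ 0.617 -0.417  0.45 ] [ 0.19  0.89  0.9   1.15 -0.67  1.38  0.39] 1.02
0 1 [ 0.592 -0.422  0.45 ] [ 0.31  0.78  0.59  1.21 -0.42  1.27  1.84] 0.93
0 -1 [ 0.597 -0.447  0.45 ] [ 0.91  0.83 -0.69  1.12  0.5   1.36  2.8 ] 1.54
0 -1 [ 0.622 -0.442  0.45 ] [ 0.18  1.    1.14  1.08 -0.88  1.51 -1.08] 2.34
[([245.1, 197.0, 308.9, 239.1], 0.97)] 13.3583
```

View pics/w4.png

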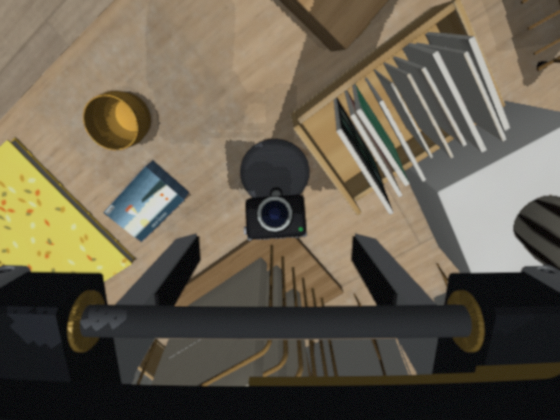

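The camera head's box spans about (245-306, 195-240), with the lens near (275,213) and the foot centre near (275,170). I'll zoom in for accuracy.

Run:
```python
from h import *
im=cv2.imread("pics/w4.png"); cr=im[130:250,225:325]
cv2.imwrite("pics/w4z.png",cv2.resize(np.clip(cr.astype(float)*1.8,0,255).astype(np.uint8),None,fx=5,fy=5,interpolation=cv2.INTER_CUBIC))
z=np.load("w4.npz"); d={k:z[k] for k in z}; d["k1"]=float(d["k1"])
L=unproj(d,[275,213],.125)[0]; Fo=unproj(d,[275,170],.005)[0]
print("lens",L,"foot",Fo,"campos",d["pose"][:3,3])
e=unproj(d,[[247,238],[305,236],[246,199],[303,195]],.12); print(e, e[1]-e[0],e[3]-e[2])
```

```text
lens [ 0.59480593 -0.42123927  0.125     ] foot [ 0.59101372 -0.41856923  0.005     ] campos [ 0.47969266 -0.3396528   0.40405484]
[[ 0.60402953 -0.46459261  0.12      ]
 [ 0.63791452 -0.4124525   0.12      ]
 [ 0.56707311 -0.43741605  0.12      ]
 [ 0.5965995  -0.38812841  0.12      ]] [0.03388499 0.05214011 0.        ] [0.0295264  0.04928763 0.        ]
```

View pics/w4z.png

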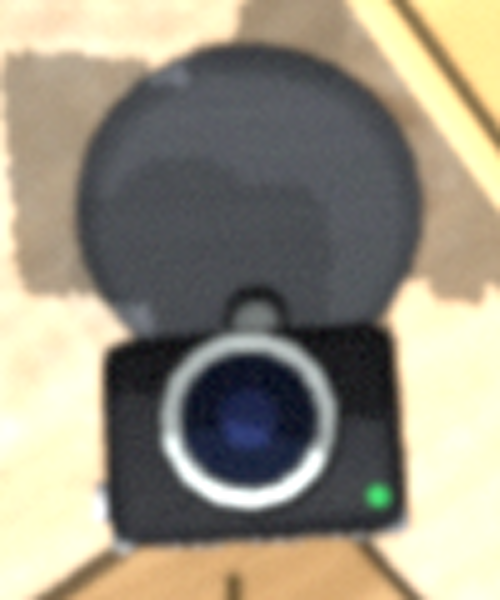

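```bash
cat >> h.py <<'E'
LENS=None
def camR(az):
    h=np.array([np.cos(az),np.sin(az),0]); a=np.deg2rad(35); u=np.array([0,0,1.])
    z=np.sin(a)*h+np.cos(a)*u; x=-np.cos(a)*h+np.sin(a)*u
    return np.c_[x,np.cross(z,x),z]
E
python3 - <<'E'
from h import *
z=np.load("w4.npz"); d={k:z[k] for k in z}; d["k1"]=float(d["k1"])
c=lambda x,y:[225+x/5-.4,130+y/5-.4]
L=unproj(d,c(249,420),.125)[0]
e=unproj(d,[c(107,352),c(385,327),c(125,545),c(400,528)],.12)
a=[np.rad2deg(np.arctan2(*(v[:2][::-1]))) for v in (e[1]-e[0],e[3]-e[2])]
print("lens",L,"y az",a,"to base",np.rad2deg(np.arctan2(-L[1],-L[0])))
az=np.deg2rad(np.mean(a)+90); C=camR(az); V=L+.16*C[:,2]; print("view",V,np.rad2deg(az))
# foot check: project 48mm circle about lens+offsets
for o in (0,.01,.02,.03):
    h=np.array([np.cos(az),np.sin(az),0]); cc=np.array([L[0],L[1],.0])-o*h
    t=np.linspace(0,2*np.pi,72); u=proj(d,np.c_[cc[0]+.048*np.cos(t),cc[1]+.048*np.sin(t),0*t+.006]); q=(u-[225,130]+.4)*5; print("foot",o,q.min(0),q.max(0))
for f in (1,-1):
    y=C[:,0]*f; zz=-C[:,2]; Rt=np.c_[np.cross(y,zz),y,zz]
    P=V+C@[-.068,0,.0135]-bot.tip_extent*zz
    j=bot.solve_ik(P,R2q(R.from_matrix(Rt))); g=bot.solve_ik(fw([-.068,0,.1135])+[0,0,bot.tip_extent],R2q(down(RF.apply([1,0,0]),f)))
    print(f,np.round(P,3),None if j is None else np.round(j,2),None if g is None else np.round(g,2))
E
```

```text
lens [ 0.59501021 -0.42212865  0.125     ] y az [np.float64(60.3062113622776), np.float64(58.79830887617825)] to base 144.64629128791054
view [ 0.51589413 -0.37562286  0.25606433] 149.55226011922792
foot 0 [73.29504155 46.62517893] [426.26653742 381.0752827 ]
foot 0.01 [78.16981431 84.42862614] [427.60670634 412.28240738]
foot 0.02 [ 82.95596257 121.47844665] [428.91244905 442.88524753]
foot 0.03 [ 87.65521851 157.79100535] [430.18485286 472.8979207 ]
1 [ 0.363 -0.286  0.391] [ 1.39  0.48 -1.05  2.3   1.74  0.42 -1.62] [-1.16  0.63  0.63  2.04 -0.6   0.66  0.32]
-1 [ 0.363 -0.286  0.391] [ 1.32  0.44 -0.93  2.3   1.78  0.34  1.47] [-0.6   0.55 -0.21  2.02  0.2   0.59  2.65]
```

The lens is at (0.595, -0.422, 0.125) and the foot lies right beneath it. Line-of-sight azimuth is about 149.5° and the view point is (0.516, -0.376, 0.256), all plausible. IK exists for both the grip and the final pose. Next comes the grip on the bottom rail.

```bash
cat >> h.py <<'E'
LENS=np.array([.595,-.422,.125]); AZ=np.deg2rad(149.5); C=camR(AZ); V=LENS+.16*C[:,2]
E
python3 - <<'E'
from h import *
t=bot.tip_extent
bot.grip(.05)
p=bot.read_tool_pos(); 
G=fw([-.068,0,.0135]); q=R2q(down(RF.apply([1,0,0]),-1))
bot.move_ptp([G[0],G[1],.30+t],q); print(np.round(bot.read_qpos(),2),bot.read_clock())
bot.move_l([G[0],G[1],.07+t],.25)
f0=bot.read_force()
hit=bot.move_l([G[0],G[1],G[2]+t],.06,contact_N=12); print("hit",hit,bot.read_tool_pos()[2]-t)
bot.grip(0); print("gap",bot.read_finger_gap(),bot.read_force()-f0)
f1=bot.read_force()
bot.move_l([G[0],G[1],G[2]+.06+t],.05); bot.dwell(.3)
print("gap",bot.read_finger_gap(),bot.read_force()-f0,bot.read_clock())
d=wrist(); cv2.imwrite("pics/w5.png",d["frame"][:,:,::-1])
print(bot.read_tool_pos())
E
```

```text
[-0.69  0.31 -0.07  1.8   0.02  1.04  2.83] 16.8
hit False 0.016695668729228175
gap 0.013585377793527574 [-0.03893606 -0.26021899  1.30589179]
gap 0.013506590371468535 [ 0.09095652 -0.53384759 -2.88670081] 21.2083
[0.38396891 0.31699473 0.2755991 ]
```

View pics/w5.png

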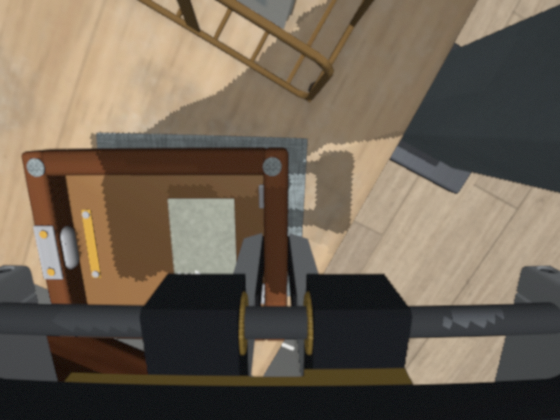

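The frame is held. The lift force is about 2.4 N and the gap 13.5 mm. The clip corner shows at (27,155), the near corner at (288,150) and the clip plate at (47,252). I'll compare these with the expected pose to measure any sag.

```bash
cat >> h.py <<'E'
def f2t(P): # nominal frame->tool for the grasp
    P=np.atleast_2d(np.array(P,float)); return np.c_[-P[:,1],-(P[:,0]+.068),bot.tip_extent-(P[:,2]-.0135)]
E
python3 - <<'E'
from h import *
d=bot.get_image("wrist"); M=d["mount"]
pts=np.array([[.075,-.06,.026],[.075,.06,.026],[-.075,.06,.026],[-.075,-.06,.026],[.068,0,.026],[.068,.053,.026],[.068,-.053,.026],[-.068,.053,.026],[-.068,-.053,.026]])
print(np.round(proj(d,f2t(pts),M),1))
# corner brad centroids (grey discs) by colour/blobs
im=d["frame"][:,:,::-1].copy(); g=cv2.cvtColor(im,cv2.COLOR_BGR2GRAY)
for c in [(36,167),(272,166)]:
    w=im[c[1]-14:c[1]+15,c[0]-14:c[0]+15].astype(int); m=(w[:,:,0]>w[:,:,2]*.8)&(w.sum(2)>200)
    n,l,s,ce=cv2.connectedComponentsWithStats(m.astype(np.uint8)); k=l[14,14]; print(c,k,s[k][4],ce[k]+np.array(c)-14)
E
```

```text
[[ 15.6 152.2]
 [ 54.7 340.3]
 [286.9 344. ]
 [289.2 150.4]
 [ 46.7 254.3]
 [ 62.9 331.4]
 [ 29.7 164.8]
 [275.8 334.6]
 [276.  163.6]]
(36, 167) 1 265 [ 35.42641509 167.07924528]
(272, 166) 1 284 [271.66901408 166.17605634]
```

Run:
```python
from h import *
from scipy.optimize import least_squares
z=np.load("w1.npz"); d={k:z[k] for k in z}; d["k1"]=float(d["k1"])
uv=np.array([[353,132],[131,320],[370,582],[587,419]])/3.5+[170,110]-.4
B=RF.inv().apply(unproj(d,uv,.029)-F); print(np.round(B,4))
bx,by=np.abs(B[:,0]).mean(),np.abs(B[:,1]).mean()
w=bot.get_image("wrist"); M=w["mount"]
P=f2t([[bx,-by,.026],[-bx,-by,.026],[.068,0,.026]]); obs=np.array([[35.4,167.1],[271.7,166.2],[47,252]])
print(np.round(proj(w,P,M)-obs,1))
g=np.array([0,0,bot.tip_extent-.006])
def res(x): return (proj(w,R.from_euler('xz',x[:2]).apply(P-g)+g+[x[2],x[3],0],M)-obs).ravel()
r=least_squares(res,[0,0,0,0]); print(np.round(r.x,4),np.round(r.fun,1))
```

```text
[[-0.0651  0.0506  0.026 ]
 [-0.065  -0.0513  0.026 ]
 [ 0.0664 -0.0509  0.026 ]
 [ 0.0668  0.0504  0.026 ]]
[[-1.3  1.7]
 [ 0.2  1.6]
 [-0.3  2.3]]
[-0.0082  0.0013  0.0008 -0.0001] [-0.3 -0.3 -0.   0.1  0.4  0.1]
```

The grasp is nominal, with sag about 0.5°. Now I'll carry the frame over the rack.

```bash
cat >> h.py <<'E'
def tcp_for(o,Rf): # frame pose -> tcp pose
    Rf=np.asarray(Rf); Rt=np.c_[-Rf[:,1],-Rf[:,0],-Rf[:,2]]
    return o-Rt@f2t([[0,0,0]])[0], R2q(R.from_matrix(Rt))
def go(o,Rf,v=.2):
    p,q=tcp_for(np.array(o),Rf)
    try: bot.move_l(p,v,attitude=q); k="l"
    except bot.PlanningError as e:
        print("line:",e); bot.move_ptp(p,q); k="ptp"
    print(k,np.round(bot.read_qpos(),2),np.round(bot.read_tool_pos()-p,4),"gap",round(bot.read_finger_gap(),4),round(bot.read_clock(),1))
E
python3 - <<'E'
from h import *
rz=lambda a:R.from_euler('z',a).as_matrix()
p=bot.read_tool_pos(); bot.move_l([p[0],p[1],.54],.15)
go([.50,.10,.33],rz(.1))
p,q=tcp_for(V+.12*C[:,2],C); print(np.round(p,3),bot.solve_ik(p,q))
p,q=tcp_for(V,C); print(np.round(p,3),bot.solve_ik(p,q))
E
```

```text
l [-0.16  0.18 -0.14  1.85  0.03  1.12  2.93] [-0.0003  0.0002  0.    ] gap 0.0136 24.6
[ 0.304 -0.25   0.49 ] [-0.55260119  0.02147213  1.24831602  2.31673168 -0.48336282  0.23877697
 -2.54744752]
[ 0.363 -0.285  0.391] [ 1.39092633  0.47934293 -1.05286317  2.29548747  1.73933287  0.42030971
  1.52253324]
```

Run:
```python
from h import *
def tilt(a):
    h=np.array([np.cos(AZ),np.sin(AZ),0]);u=np.array([0,0,1.]);a=np.deg2rad(a)
    z=np.sin(a)*h+np.cos(a)*u; x=-np.cos(a)*h+np.sin(a)*u; return np.c_[x,np.cross(z,x),z]
for dz in (0,.05,.1):
  for a in (0,10,20,30,35):
    p,q=tcp_for(V+[0,0,dz],tilt(a)); j=bot.solve_ik(p,q); print(dz,a,np.round(p,2),None if j is None else np.round(j,2))
```

```text
0 0 [ 0.46 -0.34  0.47] [ 1.11  0.55 -0.83  1.65  0.44  1.14  2.78]
0 10 [ 0.43 -0.32  0.45] [ 1.16  0.46 -0.81  1.84  0.47  0.84  2.75]
0 20 [ 0.4  -0.31  0.43] [ 1.11  0.37 -0.67  2.03  0.49  0.51  2.73]
0 30 [ 0.37 -0.29  0.41] [ 1.16  0.36 -0.7   2.21  1.11  0.25  2.12]
0 35 [ 0.36 -0.29  0.39] [ 1.39  0.48 -1.05  2.3   1.74  0.42  1.52]
0.05 0 [ 0.46 -0.34  0.52] [ 1.17  0.54 -0.93  1.57  0.45  1.27  2.77]
0.05 10 [ 0.43 -0.32  0.5 ] [ 1.25  0.44 -0.94  1.76  0.46  0.98  2.76]
0.05 20 [ 0.4  -0.31  0.48] [ 1.23  0.33 -0.82  1.96  0.43  0.64  2.79]
0.05 30 [ 0.37 -0.29  0.46] [ 1.04  0.24 -0.51  2.14  0.36  0.28  2.86]
0.05 35 [ 0.36 -0.29  0.44] [ 1.45  0.36 -1.06  2.23  1.29  0.33  1.95]
0.1 0 [ 0.46 -0.34  0.57] [ 1.19  0.52 -1.    1.48  0.44  1.39  2.78]
0.1 10 [ 0.43 -0.32  0.55] [ 1.31  0.42 -1.04  1.67  0.44  1.1   2.78]
0.1 20 [ 0.4  -0.31  0.53] [ 1.37  0.3  -0.99  1.87  0.4   0.78  2.82]
0.1 30 [ 0.37 -0.29  0.51] [ 1.29  0.2  -0.8   2.06  0.33  0.43  2.89]
0.1 35 [ 0.36 -0.29  0.49] [ 1.18  0.17 -0.64  2.15  0.3   0.25  2.92]
```

Run:
```python
from h import *
def tilt(a):
    h=np.array([np.cos(AZ),np.sin(AZ),0]);u=np.array([0,0,1.]);a=np.deg2rad(a)
    z=np.sin(a)*h+np.cos(a)*u; x=-np.cos(a)*h+np.sin(a)*u; return np.c_[x,np.cross(z,x),z]
U=np.array([0,0,1.])
go(V+.1*U,tilt(0))
go(V+.08*U,tilt(20),.1)
go(V+.05*U,tilt(35),.08)
go(V,C,.06)
```

```text
l [ 1.03  0.44 -0.68  1.48  0.28  1.32  2.93] [0.0002 0.0009 0.0002] gap 0.0136 26.9
l [ 1.17  0.27 -0.71  1.91  0.29  0.7   2.93] [ 0.0003 -0.0001  0.0004] gap 0.0135 27.9
line: the arm cannot follow that straight line within its joint ranges
ptp [ 1.45  0.36 -1.06  2.22  1.29  0.33  1.95] [ 0.0005 -0.0007  0.0005] gap 0.0138 28.9
l [ 1.35  0.45 -0.98  2.3   1.76  0.37  1.49] [ 0.0004 -0.0001  0.0004] gap 0.0139 29.9
```

Run:
```python
from h import *
bot.dwell(.3)
w=bot.get_image("wrist"); s=bot.get_image("scene"); t=bot.get_image("top")
a=w["frame"][:,:,::-1]
cv2.imwrite("pics/w6raw.png",a)
def crop(d,p,h=40,k=7):
    u=np.int32(proj(d,p)[0]); im=d["frame"][:,:,::-1].copy(); y,x=max(u[1]-h,0),max(u[0]-h,0)
    return cv2.resize(im[y:y+2*h,x:x+2*h],(300,300),interpolation=cv2.INTER_CUBIC)
b=np.vstack([crop(s,(V+LENS)/2),crop(t,(V+LENS)/2)])
left=np.zeros((600,500,3),np.uint8); left[:375]=cv2.resize(a,(500,375))
cv2.imwrite("pics/w6.png",np.hstack([left,b]))
M=w["mount"]
pts=f2t([[.0666,-.051,.026],[-.065,-.051,.026],[.068,0,.026],[.075,-.06,.026]])
print(np.round(proj(w,pts,M),1))
print(np.round(bot.read_force(),2),bot.read_clock())
```

```text
[[ 31.7 168.1]
 [268.7 167. ]
 [ 45.7 253.8]
 [ 14.6 152. ]]
[-0.99 -0.44 -4.26] 30.3083
```

View pics/w6.png

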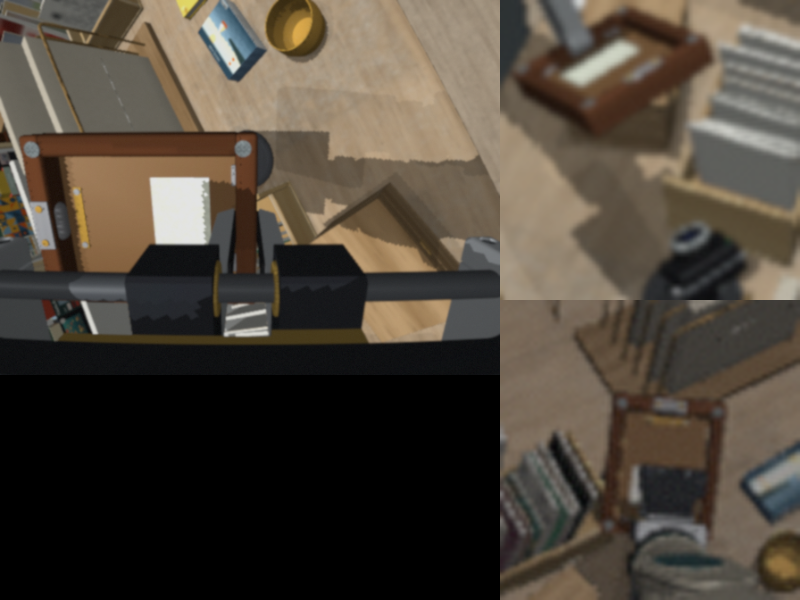

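The wrist view shows the frame still in the grip, with the board flat and the nose over it. The other views show it hanging in front of the lens. Now a numeric check of tilt and of lens and frame position in the outside cameras.

Run:
```python
from h import *
from scipy.optimize import least_squares
im=cv2.imread("pics/w6raw.png"); obs=[]
for c in [(36,168),(275,167)]:
    w=im[c[1]-14:c[1]+15,c[0]-14:c[0]+15].astype(int); m=(w[:,:,0]>w[:,:,2]*.8)&(w.sum(2)>200)
    n,l,s,ce=cv2.connectedComponentsWithStats(m.astype(np.uint8)); k=l[14,14]; print(k,s[k][4],s[k][:4]); obs.append(ce[k]+np.array(c)-14)
obs=np.array(obs+[[46,254.5]]); print(obs)
w=bot.get_image("wrist"); M=w["mount"]; T=tool()
P=f2t([[.0666,-.051,.026],[-.065,-.051,.026],[.068,0,.026]]); g=np.array([0,0,bot.tip_extent-.006])
f=lambda x,P: R.from_euler('xz',x[:2]).apply(P-g)+g+[x[2],x[3],0]
r=least_squares(lambda x:(proj(w,f(x,P),M)-obs).ravel(),[0,0,0,0]); print(np.round(r.x,4),np.round(r.fun,1))
o=f(r.x,f2t([[0,0,0]]))[0]; ow=T[:3,:3]@o+T[:3,3]; print("origin-V in cam axes",C.T@(ow-V))
s=bot.get_image("scene"); t=bot.get_image("top"); mid=(V+LENS)/2
for n,d,pts,offs in [("scene",s,{"lens":(190,237),"clipplate":(145,67)},0),("top",t,{"plate":(170,105),"brads":(122,103),"brad2":(218,111)},300)]:
    u0=np.maximum(np.int32(proj(d,mid)[0])-40,0)
    for k,v in pts.items(): print(n,k,u0+np.array(v)*80/300-.4)
    print(n,"pred lens",proj(d,LENS),"plate",proj(d,V+C@[.068,0,.026]),"brads",proj(d,V+(C@np.array([[.0666,.0666],[.051,-.051],[.026,.026]])).T).tolist())
    for nm in ["frame","camera_head"]: print(nm,bot.spot_in(n,nm)[:1])
    fc=V+(C@np.array([[a,b,z] for a in(-.075,.075) for b in(-.06,.06) for z in (0,.026)]).T).T; u=proj(d,fc); print("pred frame box",u.min(0),u.max(0))
```

```text
1 256 [ 5  5 18 18]
1 285 [ 2  4 19 19]
[[ 35.328125   167.171875  ]
 [271.83859649 166.18947368]
 [ 46.         254.5       ]]
[0.0055 0.002  0.0002 0.0017] [-1.7  0.3  0.3  0.5  1.5 -0.8]
origin-V in cam axes [-0.00153289 -0.00034128  0.00043573]
scene lens [245.26666667 287.8       ]
scene clipplate [233.26666667 242.46666667]
scene pred lens [[245.20125527 286.23562802]] plate [[232.88544256 242.23020518]] brads [[246.38443875024882, 233.6273666453278], [218.59742903833245, 250.87185229951592]]
frame [{'box': [199.2, 229.4, 251.7, 259.4], 'conf': 0.91}]
camera_head [{'box': [239.1, 281.1, 258.8, 303.2], 'conf': 0.74}]
pred frame box [197.62738442 224.37992105] [253.21141839 260.42809642]
top plate [347.93333333 166.6       ]
top brads [335.13333333 166.06666667]
top brad2 [360.73333333 168.2       ]
top pred lens [[342.02533816 176.84990315]] plate [[347.33237926 166.57529045]] brads [[334.4556851054084, 165.76292930364505], [360.1562036636559, 168.08932649031087]]
frame [{'box': [329.6, 161.5, 364.7, 205.2], 'conf': 0.57}]
camera_head [{'box': [293.1, 242.5, 314.9, 267.1], 'conf': 0.61}]
pred frame box [328.13597138 162.71689571] [362.68641432 203.15731148]
```

Independent views agree: the lens is within about 1.6 px in the scene view, the frame within about 1 px in both, and the grasp hasn't shifted. Handing in.

Run:
```python
from h import *
print(np.abs(bot.read_joint_vel()).max(),bot.read_finger_gap(),bot.read_clock()); print(bot.finish_job())
```

```text
0.0020453460962802437 0.013405900461184426 30.6583
the job is handed in; nothing more can be done
None
```

I pressed the backing board home with the frame still on the pad, then gripped the frame across its bottom rail. I carried it over the rack and handed the job in at 30.7 s, holding it still in front of the camera; no verdict was reported.

- **Board:** the press stopped with the fingertips at z = 0.0153 m, against 0.015 m expected for a seated board. Afterwards the clip's nose showed over the board's edge.
- **Position:** measured in the wrist picture, the frame sits within about 2 mm of its planned place. The scene and top views agree with the prediction to about 1 px for the frame and 1.6 px for the lens.
- **Tilt:** the frame has turned less than 0.5° in the grip. I measured the camera's own facing direction from its housing edges, to within roughly 1–2°.
- **Grip:** the arm was at rest, with a steady finger gap of 13.4 mm.

**Checks that disagreed:**
- One straight-line approach was refused by the planner, so I replaced it with a joint move.
- In the final top view the frame hid the camera head, and the detector's box for it landed on the tag pack instead. I ignored that box.

I did not re-measure the bystanders at the end. Nothing I saw suggested contact, and the cup and card deck that showed in the last pictures looked undisturbed.

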